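# Clear the keyboard and shut the laptop

### The arm

A 7-joint arm with a two-finger parallel gripper is mounted at the origin on the work surface. World frame = base frame: x ahead of the robot, y to its left, z up, the work surface at z = 0. Lengths are in m, angles in rad, forces in N, time in s.
With the tool pointing down it reaches from about 0.4 to 0.85 m from the base axis. Payload 10.4 kg.
Tool frame: the origin (TCP) lies at the very end of the fingers, on their centre line; the grasp point (between the pads) lies 19 mm behind it; z points along the fingers, y is the line along which they close (so a half turn about z gives the same grasp; the last joint's range is limited). The gripper opens to 87 mm and grips with 3 to 60 N. Pads are 19 mm wide; open, the fingers measure 117 mm over their backs; the gripper's body (75 mm by 190 mm) begins 51 mm behind the grasp point.
Start: joints at [-1.132, 0.332, -0.065, 1.46, 0.022, 1.35, -0.088], TCP at [0.278, 0.56, 0.223] pointing down, gripper open.
Joint ranges: [-2.6, 2.6], [-0.5, 2.12], [-1.47, 1.34], [0.16, 2.42], [-1.27, 4.41], [0.06, 2.06], [-2.6, 2.6]. Speed limits (rad/s): [2.22, 2.22, 2.79, 2.79, 3.14, 3.14, 3.14].

### API

Orientations are given as a unit quaternion [x, y, z, w].
In Python, from bench import status, camera, order gives the robot as it stands.
- The arm moves only by the tool jog_arm, never from a script. Its argument "plan" is a list of rows, each a list of 7 numbers: the turn, a rotation vector about the tool's x, y, z in rad, then the shift along the tool's x, y, z in mm, then the opening, from -1 (shut) to 1 (fully open). A call has 1 to 12 rows; each row is the pose to reach, as a shift and turn from the pose commanded when the call began, along the tool's axes at that moment; what a row does not reach only later rows make up. A row lasts 1/10 s, in which the tool goes at most 50 mm and 8.59 degrees, less where a joint would pass 70% of its speed; a pose out of reach is approached as far as the arm can. A call with a gripper value outside its range is refused whole. The fingers move at their own pace and stop on an object; "squeeze" is the grip in N (left out, the last holds). Time passes only in rows, so rows that repeat a pose let the fingers close. It gives the time, the measured TCP pose, the force, the opening and the grip force at its end, in the units of the state.
- status.read_state(): the state, without advancing time (a new reading comes with each control period).
- camera(name): name is "scene" or "side" or "wrist"; returns a dict with "image" (420x560x3 uint8, red, green, blue), "z_map" (420x560 float32, m along the optical axis (not along the pixel's ray), 0 where there is no reading), "fx", "fy", "cx", "cy" (pixels), "world_from_camera" (4x4, takes a point from camera to world coordinates); the wrist camera has in their place "mount" (4x4, takes a point from camera to tool coordinates, whose origin is the TCP and whose axes are the flange's). Camera axes: x right, y down, z forward; pixel columns grow to the right and rows downward; lengths in m; the calibration is good to about 2 mm. The wrist camera is an equidistant fisheye: a pixel r from the principal point sees the ray r / f radians off the axis. A picture is of the moment at which its call begins: read the wrist's pose just before it.
- order.close_job(): hands the job in; it is judged then, once.
The state is a dict: "time": time; "joint_positions": joint angles; "joint_vel": joint speeds; "joint_torque": joint torques, N m; "ee_pos": TCP position; "eef_rot": TCP orientation; "ft_force": force on the tool from outside, world axes, zero at the start; "torque": the same for the moment, N m; "width": finger opening in m; "grip_force": force on a finger pad.
Only numpy, scipy, OpenCV 4.12 (cv2) and the standard library are available. Lean on these libraries where they do the work, as an engineer would, in place of code of your own. Each camera call takes 0.05 s, during which the arm holds its last target. There are 200 camera calls.

### The job

This laptop is finished and has to be shut, but a screwdriver is still lying on its keyboard. With the fingertips, push the screwdriver off the laptop so that it lies wholly on the table, then push the screen over and press it down gently until the laptop is fully shut, without slamming it. Pinch or lift nothing, keep the fingers off the display, leave the laptop where it stands, and leave everything else on the bench alone.

Things in the scene. Friction and masses are not known exactly. Their poses are not given: they have to be found in the camera images.
- laptop: Grey laptop, 1.3 to 1.8 kg, loose on rubber feet, turned sideways with its hinge side on the robot's left. Lower half 225 mm deep (x) by 320 mm wide (y), flat keyboard deck 24 mm above the table. Origin: centre of its underside, on the table. +x points from the front edge (palm rest, x = -112 mm) to the hinge edge, z up; the table is clear for 110 mm before the front edge.
- screen (a joint): Opening angle of the screen, rad: 0 fully shut, 1.57 upright, more leaning back (starts 1.8 to 2.1). The hinge is stiff (friction about 0.55 N m): the screen stays where it is left, takes up to about 5 N at its free edge to move, and does not fall shut, so it must be pushed all the way down.
- screen_hinge (a point): Middle of the hinge line, which runs along the laptop's y axis: at laptop x = 107.5 mm, y = 0, 25.5 mm above the table. The screen is a stiff plate, 215 mm from hinge line to free edge, 320 mm wide, 8 mm thick, its display side in the plane of the hinge line. Shut, it covers the keyboard, its outside 33.5 mm above the table.
- screen_edge (a point): Middle of the screen's free edge, on its outside (back) face: 215 mm from the hinge.
- display: The screen's inner face, black glass and bezel, 211 x 316 mm, 1 mm proud of the screen plate on the keyboard side. Not to be touched by the fingers. Origin: as screen_hinge.
- screwdriver: Screwdriver lying on the keyboard deck, 70 to 120 g, 190 mm long, within 0.5 rad of the hinge line's direction. Pale grey hexagonal handle 100 mm long, 24 mm across flats (does not roll by itself), steel shaft 6 mm thick. Origin: under the handle at the balance point; +x points to the blade. Handle from x = -70 to +30 mm, shaft on to x = 120 mm, their axis 12 mm above the origin.
- driver_butt (a point): End of the screwdriver's handle, on its axis: 12 mm above whatever the handle lies on.
- driver_tip (a point): Tip of the screwdriver's blade, on its axis: 12 mm above whatever the handle lies on.
- adapter: Bystander: black laptop power adapter, 55 x 125 x 32 mm, lying on the table behind the laptop's rear edge, under the leaning screen. Origin: centre of its underside.
- drive: Bystander: flat aluminium 2.5-inch drive, 100 x 70 x 9.5 mm, lying beside the laptop on the side away from the robot. Origin: centre of its underside.
- mouse: Bystander: black computer mouse, 105 x 60 x 34 mm, on the robot's left. Origin: centre of its underside.
- cordless: Bystander: cordless screwdriver standing upright on its battery foot, about 185 mm tall and 145 mm long, on the robot's right. Origin: centre of its grip's axis on the table.
- screw_tray: Bystander: pale plastic tray of sorted screws, 100 x 150 x 22 mm, on the robot's right, near it. Origin: centre of its underside.
- cooler: Bystander: laptop cooling fan with copper heat pipe, about 100 x 130 x 12 mm, on the robot's left. Origin: under the fan's centre.
- cleaner: Bystander: white bottle of cleaner, 60 mm across and 150 mm tall, left of the laptop behind its screen. Origin: centre of its underside.
Mind the look-alikes: they are no part of the job. What is meant by the screwdriver is not pink, and is the larger of those in its own colour.

How it is judged:
On the way, in this order (a step that is already met when the one before it is completed fails the run):
1. the screwdriver lies wholly on the table, off the laptop, while the screen is still open (height (world z) of driver_butt between 0 and 0.02 m and height (world z) of driver_tip between 0 and 0.02 m and value of joint screen above 1.2 rad), for 0.2 s.
2. the screen is pushed over and shut (value of joint screen below 0.035 rad), for 0.2 s.
At the end, for the whole second after the job is handed in: The screen is shut to within 0.035 rad (about 7 mm at its free edge), the screwdriver rests wholly on the table with both ends of its axis less than 20 mm above it, and the laptop stands at rest within 50 mm of where it stood (value of joint screen below 0.035 rad and height (world z) of driver_butt between 0 and 0.02 m and height (world z) of driver_tip between 0 and 0.02 m and linear speed of screwdriver below 0.03 m/s and linear speed of laptop below 0.02 m/s and distance of laptop from where it was at the start of the episode below 0.05 m); the robot touches nothing.
It fails at once if the screwdriver was lifted (either end more than 85 mm above the table), or pinched or pressed with more than 15 N (height (world z) of any of driver_butt, driver_tip above 0.085 m or contact force between the fingers and screwdriver above 15 N).
It fails at once if the fingers touched the display (over 1 N), or pressed on the laptop with more than 90 N (contact force between the fingers and display above 1 N or contact force between the fingers and laptop above 90 N).
It fails at once if the screen was slammed: swung shut faster than 2.5 rad/s (velocity of joint screen below -2.5 rad/s).
It fails at once if the laptop was lifted or pushed more than 80 mm away (height (world z) of laptop above 0.025 m or distance of laptop from where it was at the start of the episode above 0.08 m).
It fails at once if another thing on the bench was pushed more than 30 mm or knocked over (distance of any of adapter, drive, mouse, cordless, screw_tray, cooler, cleaner from where it was at the start of the episode above 0.03 m or angle between any of cordless, cleaner's own z axis and vertical above 0.5 rad).
It also fails if it takes over 64 s, if anything falls off the work surface, if the arm or the gripper's body presses on something with over 40 N, if the wrist force passes 120 N, or if a joint passes its speed limit or range.

## Working session

There is one attempt and no reset: what is moved stays moved. The work goes in short steps, Python scripts to look and compute and a tool call to move; the robot and the scene stay as the last step left them, time stands still between calls to the robot, and variables do not carry over. Pictures are saved under pics/ and viewed, at most 10 in all, crops included, and the job is handed in when it is done.

Besides the shell and the picture viewer there is one more tool, called after "Call:" as name(argument=value, ...) on one line, values as JSON. jog_arm: Moves the arm, as the interface text tells. Its arguments: {"type":"object","properties":{"plan":{"type":"array"},"squeeze":{"type":"number"}},"required":["plan"]}

```bash
mkdir -p pics
python3 - <<'E'
from bench import status,camera
import cv2,numpy as np,pickle
s=status.read_state();print({k:np.round(v,3).tolist() for k,v in s.items()})
d={}
for n in("scene","side"):
    c=camera(n);d[n]=c;cv2.imwrite(f"pics/{n}.png",c["image"][:,:,::-1])
    print(n,c["fx"],c["fy"],c["cx"],c["cy"],np.round(c["world_from_camera"],3).tolist())
pickle.dump(d,open("d.pkl","wb"))
E
```

```text
{'time': 0.0, 'joint_positions': [-1.132, 0.333, -0.065, 1.461, 0.022, 1.35, -0.088], 'joint_vel': [0.0, 0.0, -0.002, -0.001, -0.0, -0.0, 0.0], 'joint_torque': [-0.001, -62.325, 0.024, -38.989, -0.062, 0.04, 0.0], 'ee_pos': [0.278, 0.559, 0.222], 'eef_rot': [0.229, 0.973, -0.001, -0.0], 'ft_force': [0.35, -0.339, 0.299], 'torque': [-0.005, 0.025, 0.001], 'grip_force': 0.0, 'width': 0.087}
scene 506.1963634371928 506.1963634371928 272.6450798964695 214.53763861628693 [[0.502, 0.511, -0.698, 1.56], [0.865, -0.29, 0.41, -0.622], [0.007, -0.809, -0.587, 0.892], [0.0, 0.0, 0.0, 1.0]]
side 422.35374074878274 422.35374074878274 281.9894506945669 206.84060295112891 [[0.975, -0.171, 0.144, 0.398], [-0.223, -0.71, 0.668, -0.743], [-0.012, -0.683, -0.73, 0.868], [0.0, 0.0, 0.0, 1.0]]
```

View pics/scene.png

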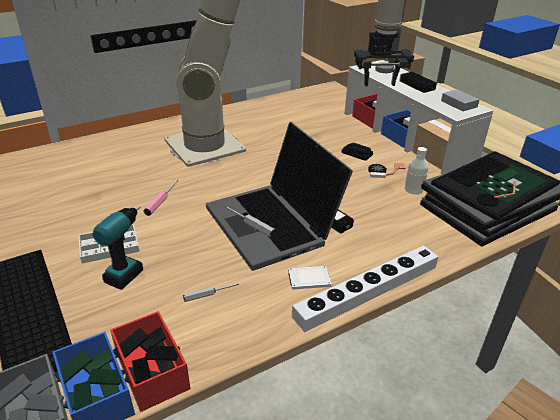

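View pics/side.png

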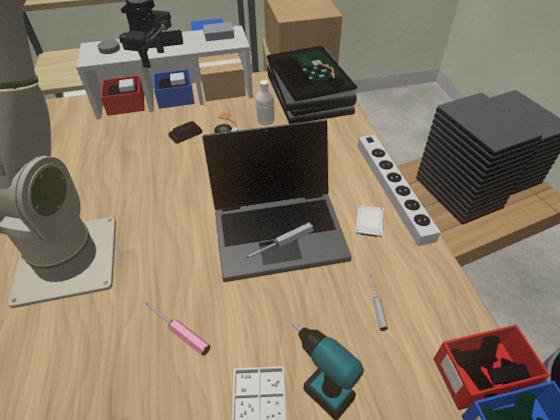

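The scene view shows the laptop at about (265,225), with the screwdriver on its keyboard at (250,217). In the side view the handle end is at (312,227) and the blade tip at (250,257). The deck's front corners are at about (222,272) and (347,263), and the screen's top runs from (207,137) to (328,124). A smaller grey look-alike lies on the table at (378,310), with a pink one at (180,330).

```bash
cat > h.py <<'E'
import numpy as np,cv2
def pts(c):
    z=c["z_map"].astype(float);v,u=np.mgrid[:420,:560]
    P=np.stack([(u-c["cx"])/c["fx"]*z,(v-c["cy"])/c["fy"]*z,z],-1)
    W=c["world_from_camera"];return P@W[:3,:3].T+W[:3,3]
def ray(c,u,v,h):
    W=c["world_from_camera"];d=W[:3,:3]@[(u-c["cx"])/c["fx"],(v-c["cy"])/c["fy"],1];return W[:3,3]+d*(h-W[2,3])/d[2]
def tri(a,ua,b,ub):
    A=[];B=[]
    for c,(u,v) in((a,ua),(b,ub)):
        W=c["world_from_camera"];d=W[:3,:3]@[(u-c["cx"])/c["fx"],(v-c["cy"])/c["fy"],1];d/=np.linalg.norm(d)
        M=np.eye(3)-np.outer(d,d);A.append(M);B.append(M@W[:3,3])
    return np.linalg.solve(sum(A),sum(B))
E
python3 - <<'E'
import pickle;from h import *
np.set_printoptions(precision=3,suppress=True)
d=pickle.load(open("d.pkl","rb"))
for n,c in d.items():
    P=pts(c);ok=c["z_map"]>0
    reg=ok&(P[...,0]>.3)&(P[...,0]<.9)&(P[...,1]>-.3)&(P[...,1]<.3)
    deck=reg&(abs(P[...,2]-.024)<.006)
    k,l,st,ce=cv2.connectedComponentsWithStats(cv2.morphologyEx(deck.astype(np.uint8),cv2.MORPH_CLOSE,np.ones((3,3))))
    i=1+np.argmax(st[1:,4]);m=(l==i)&deck
    print(n,"deck h",np.median(P[m][:,2]),"rect",cv2.minAreaRect(P[m][:,:2].astype(np.float32)),cv2.boxPoints(cv2.minAreaRect(P[m][:,:2].astype(np.float32))))
    hsv=cv2.cvtColor(c["image"],cv2.COLOR_RGB2HSV)
    # driver above deck, bright
    hull=cv2.convexHull(np.argwhere(m)[:,::-1].astype(np.int32))
    hm=np.zeros((420,560),np.uint8);cv2.fillConvexPoly(hm,hull,1)
    b=(hm>0)&(P[...,2]>.027)&(P[...,2]<.06)&(c["image"].min(-1)>75)
    k,l,st,ce=cv2.connectedComponentsWithStats(b.astype(np.uint8));i=1+np.argmax(st[1:,4]);q=P[l==i];pv=np.argwhere(l==i)
    r=cv2.minAreaRect(q[:,:2].astype(np.float32));print("drv",len(q),r,"\n",cv2.boxPoints(r),"top z",np.percentile(q[:,2],[50,95]))
    # screen points
    sc=reg&(P[...,2]>.07)&(P[...,1]>0)&(c["image"].max(-1)<60)
    k,l,st,ce=cv2.connectedComponentsWithStats(sc.astype(np.uint8));i=1+np.argmax(st[1:,4]);q=P[l==i]
    mu=q.mean(0);nrm=np.linalg.svd(q-mu,full_matrices=False)[2][2];print("screen n",nrm,mu,"min",np.percentile(q,1,axis=0),"max",np.percentile(q,99,axis=0))
    for nm,h in(("obj",(.005,.3)),):
        o=ok&(P[...,2]>h[0])&(P[...,2]<h[1])&(P[...,0]>.2)&(P[...,0]<1)&(abs(P[...,1])<.6)
        k,l,st,ce=cv2.connectedComponentsWithStats(o.astype(np.uint8))
        for i in range(1,k):
            if st[i,4]>60:
                q=P[(l==i)&o];print(" obj",st[i],q.min(0),q.max(0))
a,b=d["scene"],d["side"]
print("tip tri",tri(a,(228,208),b,(250,257)),"butt",tri(a,(272,229),b,(312,227)))
E
```

```text
scene deck h 0.02493546707724359 rect ((0.5400235652923584, -0.05820798873901367), (0.22709685564041138, 0.32830724120140076), 87.53762817382812) [[ 0.371 -0.165]
 [ 0.699 -0.179]
 [ 0.709  0.048]
 [ 0.381  0.062]]
drv 317 ((0.5183824300765991, -0.0941915363073349), (0.21270567178726196, 0.04014436528086662), 10.686227798461914) 
 [[ 0.41  -0.094]
 [ 0.418 -0.134]
 [ 0.627 -0.094]
 [ 0.619 -0.055]] top z [0.045 0.051]
screen n [-0.035 -0.952  0.303] [0.564 0.089 0.153] min [0.396 0.06  0.072] max [0.705 0.117 0.229]
 obj [355  60  16  26 103] [0.21  0.466 0.222] [0.29  0.521 0.3  ]
 obj [  205   122   149   149 11349] [ 0.204 -0.177  0.005] [0.708 0.316 0.233]
 obj [341 142  32  19 362] [0.25  0.404 0.005] [0.387 0.49  0.039]
 obj [ 405  147  127   99 6378] [0.584 0.41  0.005] [0.924 0.6   0.154]
 obj [368 163  35  15 251] [0.424 0.39  0.005] [0.509 0.533 0.017]
 obj [143 181  35  34 282] [ 0.204 -0.335  0.005] [ 0.331 -0.185  0.03 ]
 obj [  78  205   65   85 2841] [ 0.257 -0.548  0.005] [ 0.595 -0.33   0.19 ]
 obj [ 291  246  147   86 4111] [ 0.834 -0.171  0.005] [0.934 0.252 0.05 ]
[... 977 characters left out ...]
  45 649] [0.571 0.43  0.005] [0.633 0.48  0.157]
 obj [168 120  34  24 462] [0.273 0.402 0.005] [0.382 0.519 0.039]
 obj [ 356  133   84  114 2966] [ 0.861 -0.17   0.005] [0.931 0.303 0.05 ]
 obj [354 205  29  32 772] [ 0.735 -0.118  0.005] [0.836 0.    0.017]
 obj [369 275  19  57 343] [ 0.691 -0.37   0.005] [ 0.722 -0.228  0.023]
 obj [148 304  62  52 696] [ 0.201 -0.335  0.005] [ 0.327 -0.189  0.031]
 obj [ 292  323   72   97 3561] [ 0.49  -0.518  0.005] [ 0.606 -0.349  0.191]
 obj [ 433  324  127   96 8409] [ 0.775 -0.6    0.005] [ 0.939 -0.416  0.087]
 obj [ 232  366   53   54 1710] [ 0.353 -0.5    0.005] [ 0.466 -0.382  0.028]
tip tri [ 0.45  -0.123  0.034] butt [ 0.619 -0.074  0.048]
```

Run:
```python
import pickle,cv2,numpy as np
d=pickle.load(open("d.pkl","rb"))
a=cv2.resize(d["scene"]["image"][150:280,190:370],(554,400),interpolation=cv2.INTER_CUBIC)
a=cv2.resize(d["scene"]["image"][170:270,200:333],(399,300),interpolation=cv2.INTER_CUBIC)
b=cv2.resize(d["side"]["image"][190:290,212:345],(399,300),interpolation=cv2.INTER_CUBIC)
cv2.imwrite("pics/crop.png",np.hstack([a,b])[:,:,::-1])
```

```text
(no output)
```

View pics/crop.png

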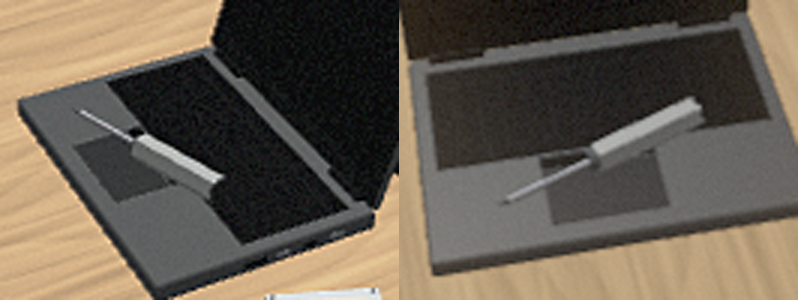

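The crop shows the blade tip at scene px (226.7,206.7) and side px (246.7,257.7). The handle-end centre is at scene px (272.3,231.7) and side px (310.7,226.7). It's clear of the look-alikes.

```bash
cat >> h.py <<'E'
from scipy.spatial.transform import Rotation as R
def go(p,yaw,tilt=0,frm=None):
    """print row (rotvec, shift mm) from measured pose to world pos p, tool y along yaw(deg), tool pointing down"""
    from bench import status
    s=status.read_state() if frm is None else frm
    R0=R.from_quat(s["eef_rot"]);c,t=np.cos(np.radians(yaw)),np.sin(np.radians(yaw))
    y=np.array([c,t,0]);z=np.array([0,0,-1.]);R1=R.from_matrix(np.stack([np.cross(y,z),y,z],1))
    # tilt about tool y
    R1=R1*R.from_rotvec([0,tilt,0])
    return np.round(np.r_[(R0.inv()*R1).as_rotvec(),R0.inv().apply(np.array(p)-s["ee_pos"])*1000],3)
E
python3 - <<'E'
import pickle;from h import *
np.set_printoptions(precision=3,suppress=True)
d=pickle.load(open("d.pkl","rb"));a,b=d["scene"],d["side"]
T=[(226.7,206.7),(246.7,257.7)];B=[(272.3,231.7),(310.7,226.7)]
for n,Q in(("tip",T),("butt",B)):print(n,tri(a,Q[0],b,Q[1]),ray(a,*Q[0],.036),ray(b,*Q[1],.036))
print(go([.278,.559,.38],63.5));print(go([.5,-.03,.36],17));print(go([.556,-.046,.10],17))
E
```

```text
tip [ 0.441 -0.123  0.034] [ 0.443 -0.122  0.036] [ 0.441 -0.127  0.036]
butt [ 0.618 -0.07   0.04 ] [ 0.612 -0.065  0.036] [ 0.619 -0.068  0.036]
[  -0.001    0.       0.001    0.204   -0.559 -158.133]
[  -0.001    0.001    0.812 -460.981 -428.918 -137.594]
[  -0.001    0.001    0.812 -518.225 -417.983  122.397]
```

Call:
jog_arm(plan=[[0,0,0,0,0,-80,1],[0,0,0,0,0,-160,1],[0,0,0,-30,-30,-160,0.15],[0,0,0.1,-65,-60,-150,0.15],[0,0,0.2,-100,-95,-145,0.15],[0,0,0.3,-135,-125,-145,0.15],[0,0,0.4,-170,-160,-145,0.15],[0,0,0.5,-205,-190,-140,0.15],[0,0,0.6,-240,-225,-140,0.15],[0,0,0.7,-275,-255,-140,0.15],[0,0,0.81,-310,-290,-140,0.15],[0,0,0.81,-345,-320,-140,0.15]])

```text
time: 1.3
ee_pos: [0.4449, 0.1169, 0.3625]
eef_rot: [0.596, 0.803, 0.0, -0.0]
ft_force: [1.2, -0.1, 1.2]
width: 0.0501
grip_force: 0.0
```

Run:
```python
from h import *
print(go([.5,-.03,.36],17.3));print(go([.556,-.046,.10],17.3));print(go([.556,-.046,.032],17.3))
```

```text
[ 0.00000e+00 -0.00000e+00 -7.00000e-03 -1.56566e+02  1.01450e+01
  2.47700e+00]
[ 0.00000e+00 -0.00000e+00 -7.00000e-03 -1.88221e+02  5.90670e+01
  2.62470e+02]
[ 0.00000e+00 -0.00000e+00 -7.00000e-03 -1.88245e+02  5.90610e+01
  3.30470e+02]
```

Call:
jog_arm(plan=[[0,0,0,-45,14,0,0.15],[0,0,0,-90,28,0,0.15],[0,0,0,-135,42,0,0.15],[0,0,0,-175,56,10,0.15],[0,0,0,-188,59,50,0.15],[0,0,0,-188,59,100,0.15],[0,0,0,-188,59,150,0.15],[0,0,0,-188,59,200,0.15],[0,0,0,-188,59,240,0.15],[0,0,0,-188,59,265,0.15],[0,0,0,-188,59,280,0.15],[0,0,0,-188,59,280,0.15]])

```text
time: 2.5
ee_pos: [0.5554, -0.0429, 0.0809]
eef_rot: [0.594, 0.805, -0.001, -0.001]
ft_force: [-1.0, -0.2, 0.2]
width: 0.05
grip_force: 0.0
```

Run:
```python
from h import *
from bench import camera
print(go([.556,-.046,.032],17.3));
# push path: handle centre pushes in -y while yaw goes 17.3 -> -2
for p,y in(((.562,-.066),17.3),((.562,-.08),10),((.560,-.095),4),((.557,-.11),-2),((.554,-.19),-2)):print(go([*p,.032],y))
c=camera("side");cv2.imwrite("pics/side2.png",c["image"][100:320,160:440][:,:,::-1])
```

```text
[-3.0000e-03 -1.0000e-03 -3.0000e-03 -3.1830e+00 -1.6000e-01  4.8889e+01]
[-3.0000e-03 -1.0000e-03 -3.0000e-03 -2.4063e+01 -3.1900e-01  4.8879e+01]
[-3.0000e-03 -0.0000e+00  1.2500e-01 -3.7442e+01 -4.4440e+00  4.8885e+01]
[-3.0000e-03 -0.0000e+00  2.2900e-01 -5.1187e+01 -1.0774e+01  4.8898e+01]
[-3.0000e-03  0.0000e+00  3.3400e-01 -6.4637e+01 -1.8060e+01  4.8914e+01]
[-3.00000e-03  0.00000e+00  3.34000e-01 -1.40202e+02 -4.44980e+01
  4.89590e+01]
```

View pics/side2.png

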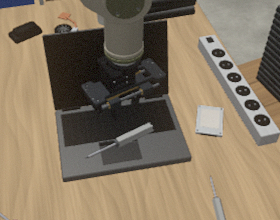

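The gripper is behind the handle and in line with it, with clear space to the display. I'll lower it and start the push.

Call:
jog_arm(plan=[[0,0,0,-3,0,25,0.15],[0,0,0,-3,0,42,0.15],[0,0,0,-3,0,49,0.15],[0,0,0,-3,0,49,0.15],[0,0,0,-9,0,49,0.15],[0,0,0,-14,0,49,0.15],[0,0,0,-19,0,49,0.15],[0,0,0,-24,0,49,0.15],[0,0,0.03,-28,-2,49,0.15],[0,0,0.07,-32,-3,49,0.15],[0,0,0.11,-36,-4,49,0.15],[0,0,0.15,-40,-6,49,0.15]])

```text
time: 3.75
ee_pos: [0.5626, -0.0832, 0.0335]
eef_rot: [0.654, 0.757, 0.0, -0.0]
ft_force: [0.3, 0.7, 0.1]
width: 0.0502
grip_force: 0.2
```

Run:
```python
from h import *
from bench import camera
for p,y in(((.560,-.095),4),((.557,-.11),-2),((.554,-.19),-2)):print(go([*p,.032],y))
c=camera("side");cv2.imwrite("pics/side3.png",cv2.resize(c["image"][180:300,200:380],(720,480))[:,:,::-1])
```

```text
[  0.     -0.      0.076 -11.339  -4.294   1.527]
[  0.     -0.      0.18  -25.746  -9.437   1.526]
[   0.      -0.       0.18  -104.466  -24.       1.519]
```

View pics/side3.png

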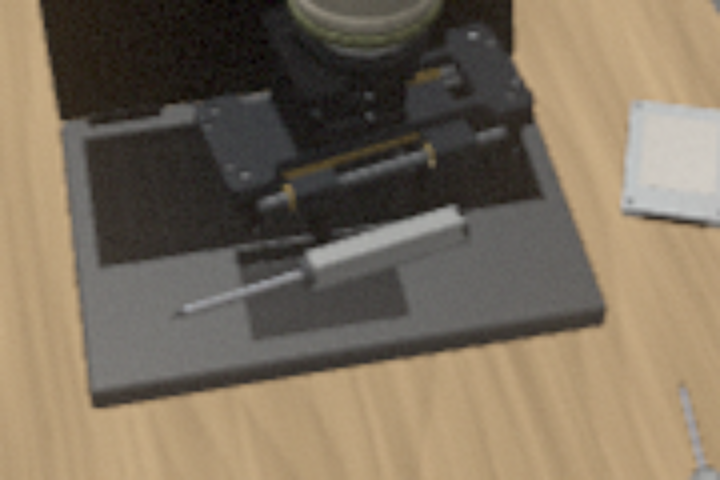

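The screwdriver is moving with the fingers: the tip is at crop (180,313) and the handle is turning parallel to the front edge. I'll keep pushing.

Call:
jog_arm(plan=[[0,0,0.04,-6,-2,1,0.15],[0,0,0.08,-12,-4,1,0.15],[0,0,0.12,-17,-6,1,0.15],[0,0,0.16,-22,-8,1,0.15],[0,0,0.18,-27,-9,1,0.15],[0,0,0.18,-33,-11,1,0.15],[0,0,0.18,-39,-12,1,0.15],[0,0,0.18,-45,-13,1,0.15],[0,0,0.18,-51,-14,1,0.15],[0,0,0.18,-57,-15,1,0.15],[0,0,0.18,-63,-16,1,0.15],[0,0,0.18,-67,-17,1,0.15]])

```text
time: 5.0
ee_pos: [0.5556, -0.1526, 0.0325]
eef_rot: [0.718, 0.696, -0.0, 0.0]
ft_force: [-0.2, 0.2, -0.7]
width: 0.0505
grip_force: 0.0
```

Run:
```python
from h import *
from bench import camera
for p,y in(((.554,-.19),-2),((.554,-.205),-2)):print(go([*p,.032],y))
c=camera("side");cv2.imwrite("pics/side4.png",cv2.resize(c["image"][180:320,200:380],(720,560))[:,:,::-1])
```

```text
[ 0.0000e+00  0.0000e+00  3.0000e-03 -3.7479e+01 -4.6500e-01  5.5000e-01]
[ 0.0000e+00  0.0000e+00  3.0000e-03 -5.2472e+01  8.0000e-03  5.5300e-01]
```

View pics/side4.png

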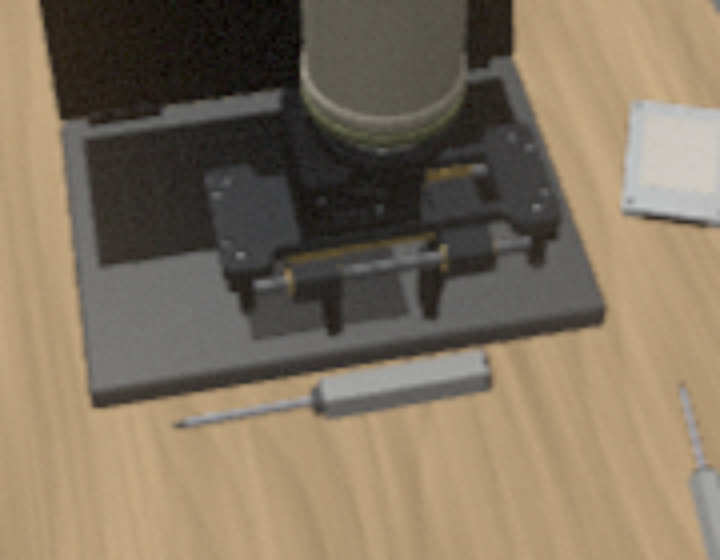

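The screwdriver has left the laptop. The blade tip is at crop (178,424), the butt at (490,370), and it appears to lie on the table parallel to the front edge. I'll check its height and plan the arm's way round to behind the screen.

Run:
```python
from h import *
import pickle
from bench import camera,status
np.set_printoptions(precision=3,suppress=True)
d={}
for n in("scene","side"):
    c=camera(n);d[n]=c;P=pts(c)
    m=(P[...,1]<-.180)&(P[...,1]>-.26)&(P[...,0]>.38)&(P[...,0]<.68)&(P[...,2]>.006)&(c["image"].min(-1)>70)&(c["z_map"]>0)&(P[...,2]<.06)
    k,l,st,ce=cv2.connectedComponentsWithStats(m.astype(np.uint8));i=1+np.argmax(st[1:,4]);q=P[l==i]
    print(n,len(q),cv2.minAreaRect(q[:,:2].astype(np.float32)),np.percentile(q[:,2],[2,50,98]))
    t=q[q[:,0]<.49];h=q[q[:,0]>.5]
    for nm,s in(("shaft",t),("handle",h)):
        if len(s):print(nm,len(s),s.mean(0),np.percentile(s[:,2],[5,95]))
    pv=np.argwhere(l==i);print("px left",pv[pv[:,1].argmin()][::-1],"right",pv[pv[:,1].argmax()][::-1])
pickle.dump(d,open("d2.pkl","wb"))
c=d["side"]
print("side tip ray z=.012:",ray(c,200+178/4,180+424/4,.012),"butt",ray(c,200+490/4,180+370/4,.012))
```

```text
scene 265 ((0.5178744792938232, -0.20402957499027252), (0.023930463939905167, 0.1853524148464203), 88.27471160888672) [0.01  0.024 0.029]
shaft 31 [ 0.457 -0.201  0.016] [0.011 0.02 ]
handle 231 [ 0.561 -0.207  0.023] [0.015 0.028]
px left [200 217] right [229 249]
side 601 ((0.5136885046958923, -0.20893585681915283), (0.028568606823682785, 0.19132228195667267), 89.14897155761719) [0.011 0.023 0.03 ]
shaft 77 [ 0.456 -0.208  0.017] [0.015 0.02 ]
handle 514 [ 0.555 -0.214  0.023] [0.013 0.029]
px left [243 291] right [323 275]
side tip ray z=.012: [ 0.424 -0.189  0.012] butt [ 0.614 -0.195  0.012]
```

The screwdriver is flat on the table: handle top at 24 mm, shaft top at about 17 mm, y ≈ -0.205. That's clear of the laptop's front edge at -0.17. Next I go up and over to behind the screen.

Call:
jog_arm(plan=[[0,0,0,0,0,-20,0.15],[0,0,0,0,0,-60,0.15],[0,0,0,0,0,-110,0.15],[0,0,0,0,0,-160,-1],[0,0,0,0,0,-210,-1],[0,0,0,0,0,-260,-1],[0,0,0,0,0,-300,-1],[0,0,0,20,0,-330,-1],[0,0,0,65,0,-330,-1],[0,0,0,110,-5,-330,-1],[0,0,0,155,-10,-330,-1],[0,0,0,200,-15,-330,-1]], squeeze=3)

```text
time: 6.35
ee_pos: [0.5463, 0.0507, 0.3627]
eef_rot: [0.718, 0.696, 0.0, -0.0]
ft_force: [0.8, -0.0, -0.3]
width: 0.0004
grip_force: 0.0
```

Call:
jog_arm(plan=[[0,0,0,45,0,0,-1],[0,0,0,90,0,0,-1],[0,0,0,130,0,0,-1],[0,0,0,155,0,0,-1],[0,0,0,160,0,0,-1],[0,0,0,160,0,40,-1],[0,0,0,160,0,80,-1],[0,0,0,160,0,120,-1],[0,0,0,160,0,145,-1],[0,0,0,160,0,150,-1],[0,0,0,160,0,150,-1],[0,0,0,160,0,150,-1]])

```text
time: 7.55
ee_pos: [0.5528, 0.2085, 0.2144]
eef_rot: [0.718, 0.696, 0.001, 0.0]
ft_force: [-0.7, 0.6, -0.4]
width: 0.0009
grip_force: 0.0
```

```bash
cat > arc.py <<'E'
from h import *
import sys
np.set_printoptions(precision=0,suppress=True)
def P(th,r,dz=0):return [.545,.049-r*np.cos(th)+.008*np.sin(th)+.0095,.0255+r*np.sin(th)+.008*np.cos(th)+dz]
if __name__=="__main__":
    r=.19
    for th in np.arange(1.85,-.01,-.1):
        p=P(th,r)
        if th>1.57: p[1]=.049-.215*np.cos(th)+.008*np.sin(th)+.0095
        print(round(th,2),np.round(np.array(p)*1000),go(p,-2)[3:])
E
python3 - <<'E'
from bench import camera
from h import *
c=camera("scene");P=pts(c)
cv2.imwrite("pics/scene5.png",cv2.resize(c["image"][60:270,180:460],(800,600))[:,:,::-1])
# screen front normal/edge
m=(P[...,0]>.42)&(P[...,0]<.66)&(P[...,1]<.125)&(P[...,1]>.055)&(P[...,2]>.08)&(P[...,2]<.24)&(c["image"].max(-1)<60)
q=P[m];mu=q.mean(0);n=np.linalg.svd(q-mu,full_matrices=False)[2][2];print(n,mu,"edge",np.percentile(q,99.5,axis=0))
E
python3 arc.py
```

```text
[ 0.03611363  0.9520013  -0.30395613] [0.54712985 0.09077682 0.15705377] edge [0.6591153  0.11743578 0.22966526]
1.85 [545. 125. 206.] [-83.  -5.   8.]
1.75 [545. 105. 211.] [-104.   -5.    3.]
1.65 [545.  83. 214.] [-125.   -4.    0.]
1.55 [545.  63. 216.] [-146.   -3.   -1.]
1.45 [545.  44. 215.] [-165.   -3.   -1.]
1.35 [545.  25. 213.] [-184.   -2.    2.]
1.25 [545.   6. 208.] [-203.   -1.    6.]
1.15 [545. -12. 202.] [-221.   -1.   12.]
1.05 [545. -29. 194.] [-238.   -0.   20.]
0.95 [545. -46. 185.] [-254.    0.   29.]
0.85 [545. -61. 174.] [-270.    1.   41.]
0.75 [545. -75. 161.] [-284.    1.   53.]
0.65 [545. -88. 147.] [-297.    1.   67.]
0.55 [545. -99. 132.] [-308.    2.   82.]
0.45 [ 545. -109.  115.] [-318.    2.   99.]
0.35 [ 545. -117.   98.] [-326.    2.  116.]
0.25 [ 545. -124.   80.] [-333.    2.  134.]
0.15 [ 545. -128.   62.] [-337.    2.  152.]
0.05 [ 545. -131.   43.] [-340.    2.  171.]
```

View pics/scene5.png

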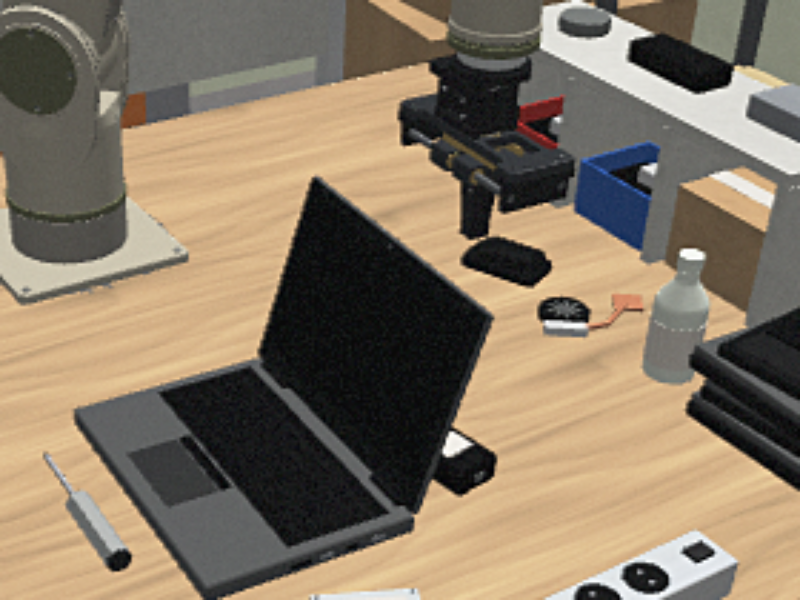

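The closed fingers are behind the screen at crop (475,210), and the screwdriver lies flat on the table at (85,515). I'll push the screen over along the arc at about 0.5 rad/s.

Call:
jog_arm(plan=[[0,0,0,-30,-3,8,-1],[0,0,0,-55,-5,8,-1],[0,0,0,-70,-5,8,-1],[0,0,0,-80,-5,8,-1],[0,0,0,-90,-5,6,-1],[0,0,0,-100,-5,4,-1],[0,0,0,-110,-5,2,-1],[0,0,0,-120,-5,1,-1],[0,0,0,-130,-4,0,-1],[0,0,0,-140,-4,-1,-1],[0,0,0,-150,-3,-1,-1],[0,0,0,-160,-3,-1,-1]])

```text
time: 8.8
ee_pos: [0.5437, 0.0479, 0.2131]
eef_rot: [0.718, 0.696, -0.0, -0.0]
ft_force: [-0.4, 2.9, -1.4]
width: 0.0004
grip_force: 1.4
```

```bash
python3 arc.py | tail -16
python3 - <<'E'
from bench import camera
from h import *
c=camera("scene");P=pts(c)
m=(P[...,0]>.42)&(P[...,0]<.5)&(P[...,1]<.12)&(P[...,1]>-.1)&(P[...,2]>.08)&(P[...,2]<.245)&(c["image"].max(-1)<60)
q=P[m];mu=q.mean(0);print(np.linalg.svd(q-mu,full_matrices=False)[2][2],mu,"edge",np.percentile(q,99.5,axis=0))
E
```

```text
1.55 [545.  63. 216.] [15.  1. -3.]
1.45 [545.  44. 215.] [-4.  1. -2.]
1.35 [545.  25. 213.] [-23.   2.   0.]
1.25 [545.   6. 208.] [-42.   3.   5.]
1.15 [545. -12. 202.] [-60.   3.  11.]
1.05 [545. -29. 194.] [-77.   4.  19.]
0.95 [545. -46. 185.] [-93.   4.  28.]
0.85 [545. -61. 174.] [-109.    5.   40.]
0.75 [545. -75. 161.] [-123.    5.   52.]
0.65 [545. -88. 147.] [-136.    6.   66.]
0.55 [545. -99. 132.] [-147.    6.   82.]
0.45 [ 545. -109.  115.] [-157.    6.   98.]
0.35 [ 545. -117.   98.] [-165.    7.  115.]
0.25 [ 545. -124.   80.] [-171.    7.  133.]
0.15 [ 545. -128.   62.] [-176.    7.  151.]
0.05 [ 545. -131.   43.] [-179.    7.  170.]
[0.04072747 0.9925205  0.11508399] [0.46077056 0.03671195 0.16334223] edge [0.4993273  0.04777869 0.24000949]
```

Call:
jog_arm(plan=[[0,0,0,-13,1,-1,-1],[0,0,0,-23,2,0,-1],[0,0,0,-33,2,2,-1],[0,0,0,-42,3,5,-1],[0,0,0,-51,3,8,-1],[0,0,0,-60,3,11,-1],[0,0,0,-69,4,15,-1],[0,0,0,-77,4,19,-1],[0,0,0,-85,4,24,-1],[0,0,0,-93,4,28,-1],[0,0,0,-101,5,34,-1],[0,0,0,-109,5,40,-1]])

```text
time: 10.05
ee_pos: [0.5456, -0.0611, 0.173]
eef_rot: [0.718, 0.696, -0.0, 0.0]
ft_force: [-0.8, 0.4, 1.0]
width: 0.0006
grip_force: 0.8
```

```bash
python3 arc.py | tail -10
```

```text
0.95 [545. -46. 185.] [ 16.  -1. -12.]
0.85 [545. -61. 174.] [ 0. -1. -0.]
0.75 [545. -75. 161.] [-14.  -0.  12.]
0.65 [545. -88. 147.] [-27.   0.  26.]
0.55 [545. -99. 132.] [-38.   1.  41.]
0.45 [ 545. -109.  115.] [-48.   1.  58.]
0.35 [ 545. -117.   98.] [-56.   1.  75.]
0.25 [ 545. -124.   80.] [-63.   1.  93.]
0.15 [ 545. -128.   62.] [-67.   2. 111.]
0.05 [ 545. -131.   43.] [-70.   2. 130.]
```

Call:
jog_arm(plan=[[0,0,0,-7,0,6,-1],[0,0,0,-14,0,12,-1],[0,0,0,-20,0,19,-1],[0,0,0,-27,0,26,-1],[0,0,0,-33,0,33,-1],[0,0,0,-38,1,41,-1],[0,0,0,-43,1,50,-1],[0,0,0,-48,1,58,-1],[0,0,0,-52,1,66,-1],[0,0,0,-56,1,75,-1],[0,0,0,-60,1,84,-1],[0,0,0,-62,1,92,-1]])

```text
time: 11.25
ee_pos: [0.5444, -0.1229, 0.0807]
eef_rot: [0.718, 0.696, -0.0, -0.0]
ft_force: [0.8, -0.4, 1.4]
width: 0.0009
grip_force: 0.4
```

```bash
python3 arc.py | tail -4;python3 - <<'E'
from bench import camera
from h import *
c=camera("side");P=pts(c)
cv2.imwrite("pics/side6.png",cv2.resize(c["image"][100:320,160:440],(700,550))[:,:,::-1])
E
```

```text
0.35 [ 545. -117.   98.] [  6.   0. -18.]
0.25 [ 545. -124.   80.] [-1.  1.  0.]
0.15 [ 545. -128.   62.] [-5.  1. 19.]
0.05 [ 545. -131.   43.] [-8.  1. 38.]
```

View pics/side6.png

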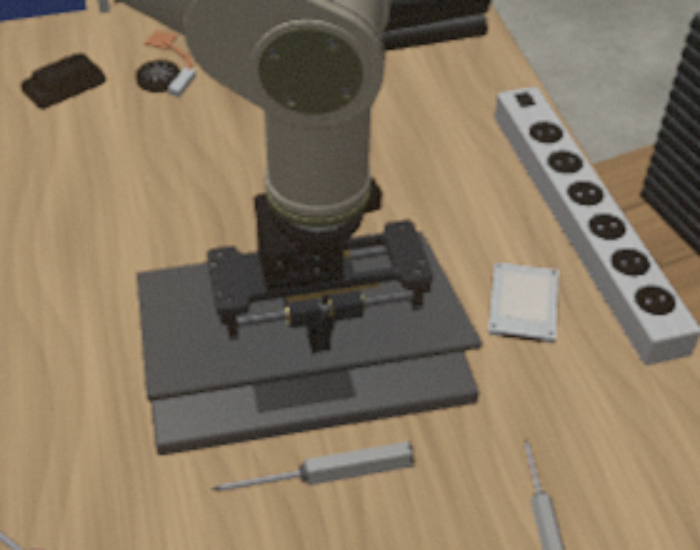

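The screen is nearly shut, with its free edge at crop (310,370). The laptop hasn't moved and the driver lies clear at (310,465). I'll close the rest slowly.

Call:
jog_arm(plan=[[0,0,0,-3,0,6,-1],[0,0,0,-4,0,12,-1],[0,0,0,-5,0,18,-1],[0,0,0,-6,0,23,-1],[0,0,0,-7,0,28,-1],[0,0,0,-8,0,33,-1],[0,0,0,-8,0,37,-1],[0,0,0,-8,0,40,-1],[0,0,0,-8,0,43,-1],[0,0,0,-8,0,45,-1],[0,0,0,-8,0,46,-1],[0,0,0,-8,0,46,-1]])

```text
time: 12.5
ee_pos: [0.5443, -0.1302, 0.0354]
eef_rot: [0.718, 0.696, 0.0, -0.0]
ft_force: [0.2, -0.1, 0.3]
width: 0.0005
grip_force: 0.0
```

Call:
jog_arm(plan=[[0,0,0,0,0,1,-1],[0,0,0,0,0,2,-1],[0,0,0,0,0,3,-1],[0,0,0,0,0,3,-1]])

```text
time: 12.9
ee_pos: [0.5445, -0.1303, 0.0338]
eef_rot: [0.718, 0.696, 0.0, -0.0]
ft_force: [-7.9, 1.4, 17.1]
width: 0.0006
grip_force: 9.0
```

The force rises to 17 N at z = 33.8 mm, which matches the shut height of 33.5 mm. I'll hold briefly, then withdraw.

Call:
jog_arm(plan=[[0,0,0,0,0,0,-1],[0,0,0,0,0,0,-1],[0,0,0,0,0,0,-1],[0,0,0,0,0,-4,-1],[0,0,0,0,0,-15,-1],[0,0,0,0,0,-45,-1],[0,0,0,0,0,-90,-1],[0,0,0,40,0,-130,-1],[0,0,0,85,0,-160,-1],[0,0,0,130,0,-190,-1],[0,0,0,175,0,-200,-1],[0,0,0,220,0,-200,-1]])

```text
time: 14.1
ee_pos: [0.5519, 0.0864, 0.2356]
eef_rot: [0.718, 0.696, 0.002, 0.001]
ft_force: [0.7, -0.0, 0.3]
width: 0.0007
grip_force: 0.0
```

Call:
jog_arm(plan=[[0,0,0,40,0,0,-1],[0,0,0,60,0,0,-1],[0,0,0,60,0,0,-1],[0,0,0,60,0,0,-1],[0,0,0,60,0,0,-1]])

```text
time: 14.6
ee_pos: [0.5531, 0.1432, 0.2326]
eef_rot: [0.719, 0.695, 0.0, 0.0]
ft_force: [0.1, -1.1, -0.4]
width: 0.0005
grip_force: 0.0
```

Run:
```python
from bench import camera
from h import *
np.set_printoptions(precision=3,suppress=True)
for n in("scene","side"):
    c=camera(n);P=pts(c)
    if n=="side":cv2.imwrite("pics/side7.png",cv2.resize(c["image"][100:320,160:440],(700,550))[:,:,::-1])
    for y in(-.15,-.1,0,.03):
        m=(abs(P[...,1]-y)<.012)&(P[...,0]>.4)&(P[...,0]<.68)&(P[...,2]<.08);print(n,y,np.median(P[m][:,2]))
    m=(P[...,0]>.37)&(P[...,0]<.72)&(abs(P[...,1])<.178)&(abs(P[...,2]-.034)<.006);print(cv2.minAreaRect(P[m][:,:2].astype(np.float32)))
    m=(P[...,1]<-.182)&(P[...,1]>-.26)&(P[...,0]>.38)&(P[...,0]<.66)&(P[...,2]>.006);q=P[m]
    print("drv",q.mean(0),"shaft top",np.percentile(q[q[:,0]<.49][:,2],90),"handle top",np.percentile(q[q[:,0]>.52][:,2],90))
```

```text
scene -0.15 0.03283506583546536
scene -0.1 0.03267464877777937
scene 0 0.03256515121614434
scene 0.03 0.03240633972340179
((0.5413669943809509, 0.002461269497871399), (0.34444501996040344, 0.3255813419818878), 88.06736755371094)
drv [ 0.555 -0.222  0.02 ] shaft top 0.016957569097661062 handle top 0.025967106471119484
side -0.15 0.03503992428797165
side -0.1 0.03540521105921102
side 0 0.03518184045686645
side 0.03 0.03527232891416676
((0.5393537282943726, 0.0022954046726226807), (0.3441510796546936, 0.3199863135814667), 88.07491302490234)
drv [ 0.54  -0.223  0.021] shaft top 0.018142158453302925 handle top 0.027150351247925995
```

View pics/side7.png

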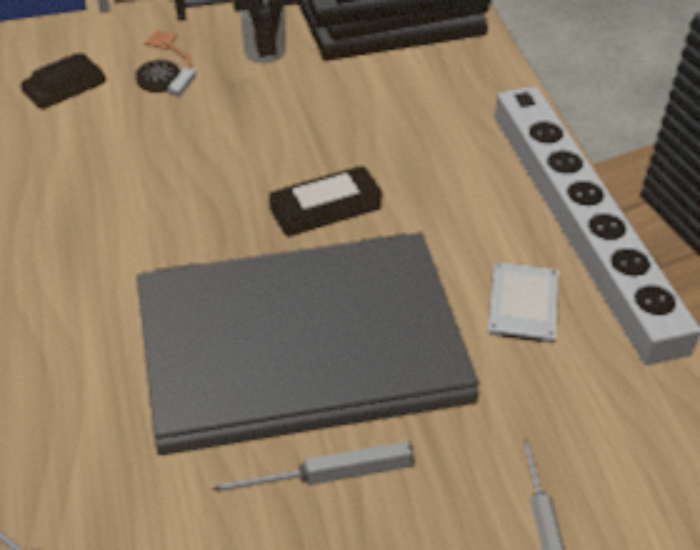

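The laptop is shut flat, with its lid level at about 34 mm from front to back. The driver lies on the table at crop (310,465) and everything else is in place. I'll hand the job in.

```bash
python3 -c "
from bench import order;print(order.close_job())"
```

```text
the job is handed in; nothing more can be done
None
```

The screwdriver is on the table clear of the laptop, the laptop is fully shut and still where it stood, and the job is handed in at about 15 s of robot time; no verdict was returned.

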